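# Index the last jack round by one hole

## Task

Turn the shoe last on the bench jack round by one index hole, so that its toe comes towards you: hook the fingertips under the pull ring of the spring index pin, lift the pin out of its hole, swing the arm one hole to your left (clockwise seen from above) and let the pin drop fully home in that next hole. Nothing is to be gripped: do not pinch the ring or force it, keep off the last itself, leave the loose things on the bench where they are, and come clear of the jack at the end.

Things in the scene. Friction and masses are not known exactly. Their poses are not given: they have to be found in the camera images.
- jack: Fixed cast foot of the jack, with a fan-shaped steel plate (14 mm thick, top 26 mm above the bench) with 4 holes of 12 mm, 25 degrees apart, 130 mm from the pivot. Origin: on the upright pivot axis at bench level. x axis: from the middle of the fan to the pivot, roughly away from the robot; z up. The pin starts in the 2nd hole from the right (seen from the robot); the 3rd is the target.
- swing (a joint): Angle of the swing arm about the upright pivot, rad. 0 = starting hole; grows as the arm's ring end goes to the robot's left (clockwise from above); next hole = 0.436 (25 degrees). Turns from -0.51 to 0.95, when the pin is up. Light friction (about 1 N at the ring), stays where left. The pin's round tip centres itself in a hole from about 3 mm (0.025 rad) off.
- index_pin (a joint): Lift of the spring pin with its ring, m. 0 = fully home, 0.022 = upper stop. The 10 mm pin with a round tip is 11 mm deep in the hole, so it is clear above 0.011. A spring pushes it down with 5 N at 0 and 10 N at the stop; let go above a hole it drops home by itself. Well over 30 N on it is rough handling.
- ring_centre (a point): Centre of the pull ring, 115 mm above the bench when the pin is home. Steel ring, rigid on the pin, 52 mm inside, 64 mm outside, wire 6 mm. The ring stands on the pin, its top leaning 32 degrees from upright towards the pivot. x axis of this point: level, along the arm from ring to pivot, square to the ring's width; y axis: across the ring; z up. It lies 114 mm from the pivot axis and moves with pin and arm.
- ring_top (a point): Underside of the highest part of the ring, inside: where a finger hooks and lifts. 26 mm from the ring centre, 22 mm higher and 14 mm nearer the pivot. Axes as for the ring centre.
- pivot (a point): Point on the arm's upright pivot axis, 45 mm above the bench. The arm's circle is centred here. x axis as the jack's.
- mounted_last: Wooden shoe last, 241 mm long, 83 mm wide, fixed sole up on the post over the pivot, crosswise to the arm, between about 0.10 and 0.21 m above the bench; its nearest side is about 55 mm behind the ring's top. Toe to the robot's right. It turns with the arm; not to be touched. Origin: middle of the sole.
- tack_tin: Loose round tin, 80 mm wide, 27 mm high, right of the jack. Bystander. Origin: centre of its underside.
- edge_iron: Loose hand tool with a wooden handle and short blade, 160 mm long, 26 mm high, lying left of the jack. Bystander. Origin: its middle, at bench level.
- thread_spool: Loose wooden thread spool, 40 mm wide, 50 mm high, close to the round foot of the jack on its left. Bystander. Origin: centre of its underside.

How it is judged:
By the outcome, as a careful person would: the job done as asked, in the order asked, and still so for the second after the job is handed in, with the robot touching nothing.
It also fails if it takes over 46 s, if anything falls off the work surface, if the arm or the gripper's body presses on something with over 40 N, if the wrist force passes 120 N, or if a joint passes its speed limit or range.

## Robot

A 6-joint arm with a two-finger parallel gripper is mounted at the origin on a cart in front of the work surface, level with it; the furniture and walls round the work are solid. World frame = base frame: x ahead of the robot, y to its left, z up, the work surface at z = 0. Lengths are in m, angles in rad, forces in N, time in s.
With the tool pointing down it reaches from about 0.35 to 0.775 m from the base axis. Payload 5.5 kg.
Tool frame: the origin (TCP) lies between the finger pads; the fingertips stand 8 mm ahead of it and the grasp point (between the pads) lies 11 mm behind it; z points along the fingers, y is the line along which they close (so a half turn about z gives the same grasp; the last joint's range is limited). The gripper opens to 85 mm and grips with 20 to 120 N. Pads are 22 mm wide; open, the fingers measure 114 mm over their backs; the gripper's body (76 mm by 85 mm) begins 54 mm behind the grasp point. The pads swing forward as they close: fully open they stand 13 mm farther back than shut.
Start: joints at [1.122, 0.313, 0.046, 1.304, 0, 1.431], TCP at [0.175, 0.548, 0.239] pointing down, gripper open.
Joint ranges: [-2.76, 2.76], [-0.86, 1.69], [-1.03, 1.26], [-2.2, 2.34], [-1.47, 1.5], [-3.14, 3.14]. Speed limits (rad/s): [2.57, 2.57, 3.14, 3.14, 3.14, 3.14].

## Interface

Orientations are given as a unit quaternion [w, x, y, z].
In Python, from workcell import status, vision, job gives the robot as it stands. The module is installed in compiled form; this text tells all that it offers.
- The arm moves only by the tool apply_moves, never from a script. Its argument "moves" is one flat list of numbers, 6 for each row, row after row: the shift along the world's x, y, z in units of 25 mm (1.0 is 25 mm), then the turn, a rotation vector about the world's x, y, z in rad. In form: [x, y, z, rx, ry, rz, x, y, z, rx, ry, rz, ...]. A call has 1 to 20 rows; each row is the pose to reach, as a shift and turn from the pose commanded when the call began; what a row does not reach only later rows make up. A row lasts 1/12 s, in which the tool goes at most 41.7 mm and 7.16 degrees, less where a joint would pass 70% of its speed; a pose out of reach is approached as far as the arm can. A call with a gripper value outside its range is refused whole. "claw" is the opening in per cent of the stroke, from 0 (shut) to 100 (fully open), set as the call begins (left out, the last holds). The fingers move at their own pace and stop on an object; "newtons" is the grip in N (left out, the last holds). Time passes only in rows, so rows that repeat a pose let the fingers close. It gives the time, the measured TCP pose, the force, the opening and the grip force at its end, in the units of the state.
- status.get_state(): the state, without advancing time (a new reading comes with each control period).
- vision.read_camera(name): name is "scene" or "top" or "wrist"; returns a dict with "image" (420x560x3 uint8, blue, green, red), "camera_matrix" (3x3 intrinsics, pixels), "camera_from_world" (4x4, takes a point from world to camera coordinates). Camera axes: x right, y down, z forward; pixel columns grow to the right and rows downward; lengths in m; the calibration is good to about 2 mm. A picture is of the moment at which its call begins. There is no depth.
- job.hand_in(): hands the job in; it is judged then, once.
The state is a dict: "clock": time; "joint_pos": joint angles; "qvel": joint speeds; "tau": joint torques, N m; "tcp_pos": TCP position; "orientation": TCP orientation; "wrist_force": force on the tool from outside, world axes, zero at the start; "ft_torque": the same for the moment, N m; "finger_gap": finger opening in m; "grip_force": force on a finger pad.
Only numpy, scipy, OpenCV 4.12 (cv2) and the standard library are available. Lean on these libraries where they do the work, as an engineer would, in place of code of your own. Each camera call takes 0.05 s, during which the arm holds its last target. There are 200 camera calls.

## Working session

There is one attempt and no reset: what is moved stays moved. The work goes in short steps, Python scripts to look and compute and a tool call to move; the robot and the scene stay as the last step left them, time stands still between calls to the robot, and variables do not carry over. Pictures are saved under pics/ and viewed, at most 10 in all, crops included, and the job is handed in when it is done.

Besides the shell and the picture viewer there is one more tool, called after "Emit:" as name(argument=value, ...) on one line, values as JSON. apply_moves: Moves the arm, as the interface text tells. Its arguments: {"type":"object","properties":{"moves":{"type":"array","items":{"type":"number"}},"claw":{"type":"number"},"newtons":{"type":"number"}},"required":["moves"]}

```bash
mkdir -p pics; cat > h.py <<'E'
import numpy as np,cv2
from workcell import status,vision,job
def cam(n,save=None):
    d=vision.read_camera(n)
    if save: cv2.imwrite('pics/'+save,d['image'])
    return d
def ray(d,u,v):
    T=np.array(d['camera_from_world']);K=np.array(d['camera_matrix'])
    R=T[:3,:3];o=-R.T@T[:3,3];r=R.T@np.linalg.solve(K,[u,v,1.]);return o,r/np.linalg.norm(r)
def onz(d,u,v,z):
    o,r=ray(d,u,v);return o+r*(z-o[2])/r[2]
def proj(d,p):
    T=np.array(d['camera_from_world']);K=np.array(d['camera_matrix'])
    q=K@(T[:3,:3]@np.array(p)+T[:3,3]);return q[:2]/q[2]
def tri(rs):
    A=0;b=0
    for o,r in rs:
        P=np.eye(3)-np.outer(r,r);A=A+P;b=b+P@o
    return np.linalg.solve(A,b)
E
python3 - <<'E'
from h import *
print(status.get_state())
a=cam('scene','s0.png');b=cam('top','t0.png')
for d in(a,b): print(ray(d,280,210))
E
```

```text
{'clock': 0.0, 'joint_pos': array([1.12240294e+00, 3.13997513e-01, 4.50085848e-02, 1.30362365e+00,
       1.33035803e-05, 1.43117061e+00]), 'qvel': array([-0.00050808, -0.00177286,  0.00159946, -0.00032338,  0.00057689,
       -0.00087781]), 'tau': array([-1.55474885e-03, -4.80628502e+01,  2.98531383e+01,  1.92296872e-02,
       -3.22806791e-04, -2.36279092e-06]), 'tcp_pos': array([0.17453796, 0.54735371, 0.23842262]), 'orientation': array([-2.69534554e-04,  1.53771234e-01,  9.88106059e-01, -8.67232011e-04]), 'wrist_force': array([-0.41541424, -0.15106573,  0.02639732]), 'ft_torque': array([ 0.05093107, -0.05001397,  0.0089139 ]), 'grip_force': 0.0, 'finger_gap': 0.08526352253497854}
(array([-0.01869346, -0.59775944,  1.05938519]), array([ 0.44360914,  0.60376874, -0.66232487]))
(array([0.41048492, 0.30025621, 1.03315101]), array([ 0.20767478, -0.07164138, -0.97557096]))
```

View pics/s0.png

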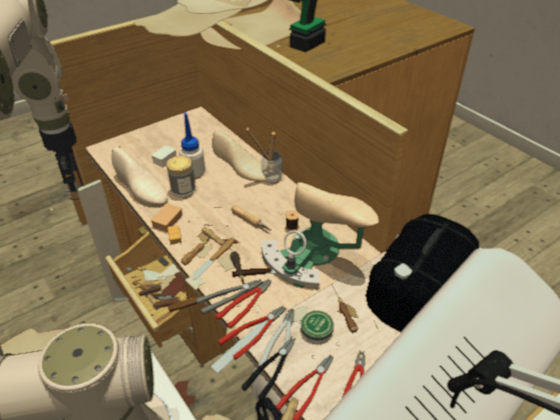

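View pics/t0.png

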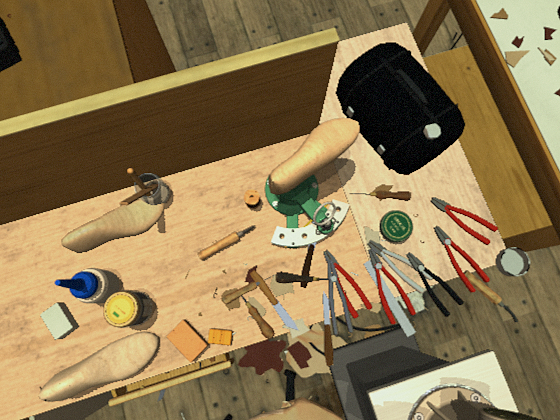

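The scene view shows the ring near (295,243) and the plate around (290,265). The top view shows the ring near (325,217), the plate at (275-350, 200-245), the tin at (396,226) and the spool at (252,198). Next I'll enlarge both around the jack.

```bash
python3 - <<'E'
from h import *
a=cv2.imread('pics/s0.png')[170:300,240:390];b=cv2.imread('pics/t0.png')[110:260,230:380]
f=lambda x:cv2.resize(x,(400,int(400*x.shape[0]/x.shape[1])),interpolation=cv2.INTER_CUBIC)
a,b=f(a),f(b);o=np.zeros((400,800,3),np.uint8);o[:a.shape[0],:400]=a;o[:b.shape[0],400:]=b
cv2.imwrite('pics/c0.png',o)
E
```

```text
(no output)
```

View pics/c0.png

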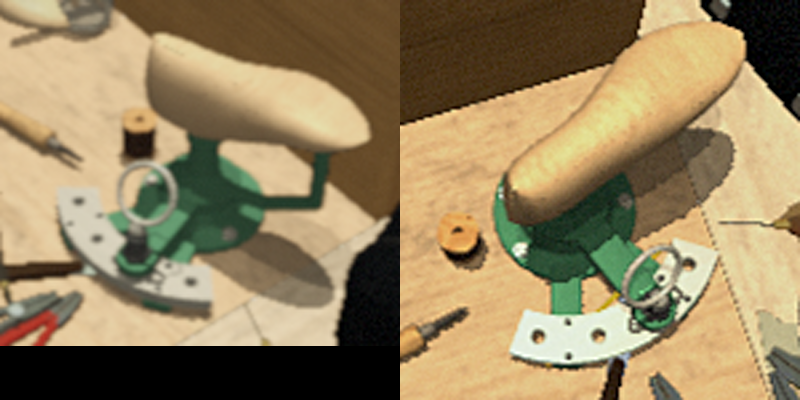

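In the crop the ring centre is at scene (295,242) and top (324,213). The free holes in the top view are at about (282,236), (304,235.6) and (337.6,209), and the pin is in the 2nd hole from the right.

```bash
python3 - <<'E'
from h import *
from scipy.optimize import least_squares
a=cam('scene');b=cam('top')
H=[onz(b,230+(u-400)/2.667,110+v/2.667,.026)[:2] for u,v in((687,264),(598,335),(538,336))]
print(H)
k=np.array([-37.5,12.5,37.5])*np.pi/180
# hole dir from pivot at jack yaw q: fan mid = -x ; left (+y) holes -> clockwise
def hp(p,k): return p[:2]-.13*np.array([np.cos(p[2]-k),np.sin(p[2]-k)])
s=least_squares(lambda p:np.concatenate([hp(p,kk)-h for kk,h in zip(k,H)]),[.6,.1,0]);print(s.x,s.fun)
r=tri([ray(a,240+147/2.667,170+192/2.667),ray(b,230+251/2.667,110+275/2.667)]);print('ring tri',r)
p=s.x;th=p[2]+np.radians(12.5);u=np.array([np.cos(th),np.sin(th)])
rc=p[:2]-.114*u;print('ring pred',rc,'dir u',u,np.degrees(th));print('top',rc+.014*u)
for n,pt in(('c',[*rc,.115]),('r',r),('pv',[*p[:2],.026])):print(n,proj(a,pt),proj(b,pt))
for n,c,z in(('tin',(396,226),.027),('spool',(252,197),.05)):print(n,onz(b,*c,z))
# toe/heel of the last
for c in((358,128),(275,190)):print('last',onz(b,*c,.16))
E
```

```text
[array([0.58406602, 0.08732042]), array([0.5448639 , 0.18851102]), array([0.56061931, 0.24200246])]
[0.67439589 0.18001168 0.15069236] [ 2.43293260e-04 -1.03391598e-03 -1.72188834e-04  2.65601855e-04
 -7.11043080e-05  7.68314132e-04]
ring tri [0.56903613 0.13886892 0.11741596]
ring pred [0.56806359 0.13890887] dir u [0.93273952 0.36055096] 21.134036315330587
top [0.58112194 0.14395659]
c [294.53342498 242.89438958] [324.15790417 213.4366877 ]
r [294.85797532 242.07193281] [324.15413457 212.81000469]
pv [315.09209384 240.90535942] [291.49304319 186.60340805]
tin [ 0.49956965 -0.03651672  0.027     ]
spool [0.67192147 0.28424477 0.05      ]
last [0.72604341 0.00874938 0.16      ]
last [0.64276297 0.23307857 0.16      ]
```

```bash
cat >> h.py <<'E'
from scipy.spatial.transform import Rotation as Ro
P=np.array([.6744,.1800]);TH0=np.radians(21.13);TILT=np.radians(30)
def frame(th):
    u=np.array([np.cos(th),np.sin(th),0]);v=np.array([-np.sin(th),np.cos(th),0]);Z=np.array([0,0,1.])
    z=np.cos(TILT)*u-np.sin(TILT)*Z
    return np.column_stack([np.cross(v,z),v,z]),u
def ringc(th,lift=0): return np.array([*(P-.114*np.array([np.cos(th),np.sin(th)])),.115+lift])
def rel(pos,R,p0=None,R0=None):
    s=status.get_state();q=s['orientation']
    p0=s['tcp_pos'] if p0 is None else p0;R0=Ro.from_quat(q,scalar_first=True) if R0 is None else Ro.from_matrix(R0)
    return np.round((pos-p0)/.025,3),np.round((Ro.from_matrix(R)*R0.inv()).as_rotvec(),3)
E
python3 - <<'E'
from h import *
R,u=frame(TH0);pre=ringc(TH0)-.11*R[:,2]
print(pre,rel(pre,R));print(R)
E
```

```text
[0.47920701 0.10456385 0.17      ] (array([ 12.183, -17.719,  -2.75 ]), array([ 0.033, -1.066,  0.614]))
[[-0.46638246 -0.36048525  0.80779811]
 [-0.18024263  0.93276491  0.31218939]
 [-0.8660254   0.         -0.5       ]]
```

Emit:
apply_moves(moves=[4,-6,1,0.01,-0.35,0.2,4,-6,1,0.01,-0.35,0.2,4,-6,1,0.01,-0.35,0.2,4,-6,1,0.01,-0.35,0.2,8,-12,1,0.02,-0.7,0.4,8,-12,1,0.02,-0.7,0.4,8,-12,1,0.02,-0.7,0.4,8,-12,1,0.02,-0.7,0.4,12.18,-17.72,1,0.033,-1.066,0.614,12.18,-17.72,1,0.033,-1.066,0.614,12.18,-17.72,1,0.033,-1.066,0.614,12.18,-17.72,1,0.033,-1.066,0.614,12.18,-17.72,1,0.033,-1.066,0.614,12.18,-17.72,1,0.033,-1.066,0.614,12.18,-17.72,1,0.033,-1.066,0.614,12.18,-17.72,1,0.033,-1.066,0.614,12.18,-17.72,-1,0.033,-1.066,0.614,12.18,-17.72,-2.75,0.033,-1.066,0.614,12.18,-17.72,-2.75,0.033,-1.066,0.614,12.18,-17.72,-2.75,0.033,-1.066,0.614], claw=0)

```text
clock: 1.87
tcp_pos: [0.5207, 0.0875, 0.2599]
orientation: [0.47, -0.166, 0.862, 0.097]
wrist_force: [0.1, 0.0, 1.3]
finger_gap: -0.0001
grip_force: 0.0
```

```bash
python3 - <<'E'
from h import *
s=status.get_state();print(s['joint_pos'],s['qvel'])
R=Ro.from_quat(s['orientation'],scalar_first=True).as_matrix();print(s['tcp_pos'],R)
Rf,u=frame(TH0);pre=ringc(TH0)-.11*Rf[:,2]
print(rel(pre,Rf))
E
```

```text
[-0.29980176 -0.35464101 -1.02708774  0.02348585  0.56871521 -0.40909351] [ 0.00095147  0.25084426 -0.00104035 -0.22960675  0.01241172 -0.01403715]
[0.52070078 0.08748769 0.25989834] [[-0.50387331 -0.37762429  0.77686008]
 [-0.19505619  0.92588752  0.3235512 ]
 [-0.84146584  0.01149745 -0.54018797]]
(array([-1.66 ,  0.683, -3.596]), array([ 0.007, -0.048, -0.019]))
```

```bash
python3 - <<'E'
import h
from h import *
h.TILT=np.radians(45)
for c,dr in((.09,0.),(.09,-10)):
  Rf,u=frame(TH0+np.radians(dr));pre=ringc(TH0)-c*Rf[:,2]
  print(pre,rel(pre,Rf))
E
```

```text
[0.508704   0.11596354 0.17863961] (array([-0.48 ,  1.139, -3.25 ]), array([-0.09 ,  0.195, -0.017]))
[0.50562214 0.12661996 0.17863961] (array([-0.603,  1.565, -3.25 ]), array([-0.073,  0.203, -0.191]))
```

Emit:
apply_moves(moves=[-0.5,1.1,0,-0.09,0.195,-0.017,-0.5,1.1,0,-0.09,0.195,-0.017,-0.5,1.1,-1.6,-0.09,0.195,-0.017,-0.5,1.1,-3.25,-0.09,0.195,-0.017,-0.5,1.1,-3.25,-0.09,0.195,-0.017,-0.5,1.1,-3.25,-0.09,0.195,-0.017])

```text
clock: 2.37
tcp_pos: [0.5049, 0.1158, 0.1755]
orientation: [0.373, -0.17, 0.909, 0.071]
wrist_force: [-0.3, -0.1, 0.8]
finger_gap: 0.0001
grip_force: 0.0
```

```bash
cat >> h.py <<'E'
def show(th,tilt):
    import h
    s=status.get_state();R=Ro.from_quat(s['orientation'],scalar_first=True).as_matrix()
    z=R[:,2];print('q',s['joint_pos'].round(3),'tcp',s['tcp_pos'].round(4),'tilt',np.degrees(-np.arcsin(z[2])).round(1),'az',np.degrees(np.arctan2(z[1],z[0])).round(1),'yz',R[2,1].round(3),'F',np.round(s['wrist_force'],1),s['clock'])
    return s
E
python3 -c "
from h import *
show(0,0)"
```

```text
q [-0.126 -0.225 -1.007  0.074  0.343 -0.366] tcp [0.5049 0.1158 0.1755] tilt 45.4 az 21.4 yz 0.003 F [-0.3 -0.1  0.8] 2.3667
```

Emit:
apply_moves(moves=[0.9,0.3,-0.8,0,0,0,1.7,0.6,-1.6,0,0,0,1.7,0.6,-1.6,0,0,0,1.7,0.6,-1.6,0,0,0])

```text
clock: 2.7
tcp_pos: [0.5524, 0.1299, 0.1405]
orientation: [0.377, -0.17, 0.908, 0.07]
wrist_force: [-1.3, -0.1, -0.4]
finger_gap: -0.0
grip_force: 0.0
```

```bash
python3 - <<'E'
from h import *
s=show(0,0)
a=cam('scene');w=cam('wrist')
R=Ro.from_quat(s['orientation'],scalar_first=True).as_matrix()
tip=s['tcp_pos']+.008*R[:,2]
print('tip px',proj(a,tip),proj(w,tip),'ring',proj(w,ringc(TH0)))
x=cv2.resize(a['image'][190:290,240:340],(400,400),interpolation=cv2.INTER_CUBIC)
o=np.zeros((400,800,3),np.uint8);o[:,:400]=x;o[:300,400:]=cv2.resize(w['image'],(400,300));cv2.imwrite('pics/c1.png',o)
E
```

```text
q [-0.069 -0.045 -0.994 -0.116  0.305 -0.32 ] tcp [0.5524 0.1299 0.1405] tilt 44.9 az 21.1 yz -0.001 F [-1.3 -0.1 -0.4] 2.7
tip px [293.08026416 240.64150683] [279.19477383 275.39333614] ring [285.31776739 242.83507479]
```

View pics/c1.png

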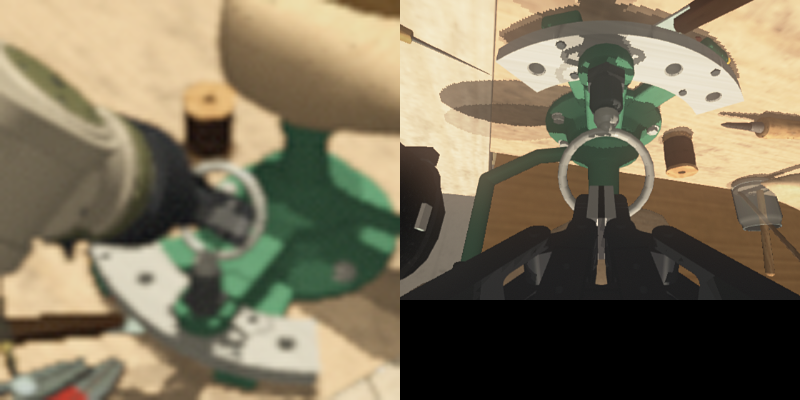

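The wrist view shows the ring centre at (606,174) in the composite, with the closed fingertips at about (601,190) in front of it. They are slightly high and about 4 mm to the right of the ring axis, so I'll correct onto the axis and then insert.

Emit:
apply_moves(moves=[-0.05,0.16,-0.3,0,0,0,-0.05,0.16,-0.3,0,0,0,-0.05,0.16,-0.3,0,0,0,-0.05,0.16,-0.3,0,0,0])

```text
clock: 3.13
tcp_pos: [0.55, 0.1331, 0.1337]
orientation: [0.378, -0.169, 0.908, 0.069]
wrist_force: [0.4, -0.5, 0.3]
finger_gap: 0.0
grip_force: 0.0
```

```bash
python3 - <<'E'
from h import *
show(0,0)
print('rel to W1',(np.array([.551,.134,.1327])-status.get_state()['tcp_pos'])/.025,'to final',(np.array([.5794,.145,.1023])-status.get_state()['tcp_pos'])/.025)
E
```

```text
q [-0.06  -0.035 -1.012 -0.149  0.297 -0.312] tcp [0.55   0.1331 0.1337] tilt 44.8 az 21.0 yz -0.002 F [ 0.4 -0.5  0.3] 3.1333
rel to W1 [ 0.04063726  0.03747499 -0.03896928] to final [ 1.17663726  0.47747499 -1.25496928]
```

Emit:
apply_moves(moves=[0.3,0.12,-0.31,0,0,0,0.6,0.24,-0.62,0,0,0,0.9,0.36,-0.94,0,0,0,1.18,0.48,-1.25,0,0,0,1.18,0.48,-1.25,0,0,0,1.18,0.48,-1.25,0,0,0])

```text
clock: 3.63
tcp_pos: [0.5791, 0.1452, 0.1009]
orientation: [0.377, -0.169, 0.908, 0.07]
wrist_force: [-0.6, 0.1, 0.2]
finger_gap: 0.0001
grip_force: 0.0
```

```bash
python3 - <<'E'
from h import *
s=show(0,0)
a=cam('scene');w=cam('wrist')
x=cv2.resize(a['image'][190:290,240:340],(400,400),interpolation=cv2.INTER_CUBIC)
o=np.zeros((400,800,3),np.uint8);o[:,:400]=x;o[:300,400:]=cv2.resize(w['image'],(400,300));cv2.imwrite('pics/c2.png',o)
E
```

```text
q [-0.024  0.101 -0.995 -0.272  0.273 -0.285] tcp [0.5791 0.1452 0.1009] tilt 44.9 az 21.0 yz -0.001 F [-0.6  0.1  0.2] 3.6333
```

View pics/c2.png

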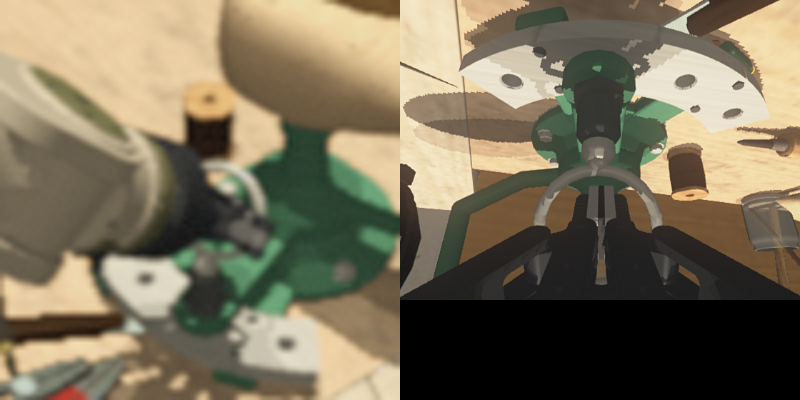

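The fingertips are through the ring and centred on it, with the ring edges at 532 and 664 and the fingers at 600 in the composite. I measure no contact force. Now I'll lift gently.

Emit:
apply_moves(moves=[0,0,0.1,0,0,0,0,0,0.2,0,0,0,0,0,0.3,0,0,0,0,0,0.4,0,0,0,0,0,0.5,0,0,0,0,0,0.5,0,0,0])

```text
clock: 4.23
tcp_pos: [0.5795, 0.1452, 0.1142]
orientation: [0.378, -0.169, 0.908, 0.069]
wrist_force: [0.5, 0.3, -0.6]
finger_gap: 0.0
grip_force: 0.0
```

Emit:
apply_moves(moves=[0,0,0.1,0,0,0,0,0,0.2,0,0,0,0,0,0.2,0,0,0])

```text
clock: 4.48
tcp_pos: [0.5793, 0.1453, 0.1187]
orientation: [0.377, -0.169, 0.908, 0.07]
wrist_force: [-0.1, -0.5, 0.2]
finger_gap: 0.0003
grip_force: 0.0
```

Emit:
apply_moves(moves=[0,0,0.1,0,0,0,0,0,0.2,0,0,0,0,0,0.2,0,0,0])

```text
clock: 4.73
tcp_pos: [0.5781, 0.145, 0.1222]
orientation: [0.376, -0.169, 0.909, 0.069]
wrist_force: [-0.4, -0.6, -2.2]
finger_gap: 0.0001
grip_force: 1.5
```

Emit:
apply_moves(moves=[0,0,0.1,0,0,0,0,0,0.2,0,0,0,0,0,0.2,0,0,0])

```text
clock: 4.98
tcp_pos: [0.5775, 0.1451, 0.1267]
orientation: [0.375, -0.169, 0.909, 0.07]
wrist_force: [-2.5, -2.6, -6.0]
finger_gap: 0.0001
grip_force: 3.3
```

Emit:
apply_moves(moves=[0,0,0.1,0,0,0,0,0,0.2,0,0,0,0,0,0.2,0,0,0])

```text
clock: 5.23
tcp_pos: [0.5776, 0.1452, 0.1319]
orientation: [0.375, -0.169, 0.909, 0.07]
wrist_force: [-4.3, -2.6, -7.2]
finger_gap: 0.0001
grip_force: 4.3
```

Emit:
apply_moves(moves=[0,0,0.1,0,0,0,0,0,0.2,0,0,0,0,0,0.28,0,0,0,0,0,0.28,0,0,0])

```text
clock: 5.57
tcp_pos: [0.5776, 0.1452, 0.139]
orientation: [0.375, -0.169, 0.909, 0.07]
wrist_force: [-4.6, -2.7, -8.5]
finger_gap: -0.0001
grip_force: 5.0
```

```bash
python3 - <<'E'
from h import *
s=show(0,0)
a=cam('scene');w=cam('wrist')
for L in(0,.011,.017,.022): print(L,'top px w',proj(w,ringc(TH0,L)+[.0131*1.2,.0054*1.2,.0265]))
x=cv2.resize(a['image'][190:290,240:340],(400,400),interpolation=cv2.INTER_CUBIC)
o=np.zeros((400,800,3),np.uint8);o[:,:400]=x;o[:300,400:]=cv2.resize(w['image'],(400,300));cv2.imwrite('pics/c3.png',o)
E
```

```text
q [-0.023  0.013 -0.943 -0.129  0.272 -0.284] tcp [0.5776 0.1452 0.139 ] tilt 45.1 az 21.1 yz -0.0 F [-4.6 -2.7 -8.5] 5.5667
0 top px w [273.86356211 296.39557353]
0.011 top px w [273.60541814 323.90362342]
0.017 top px w [273.45701349 339.717754  ]
0.022 top px w [273.32895476 353.36380593]
```

View pics/c3.png

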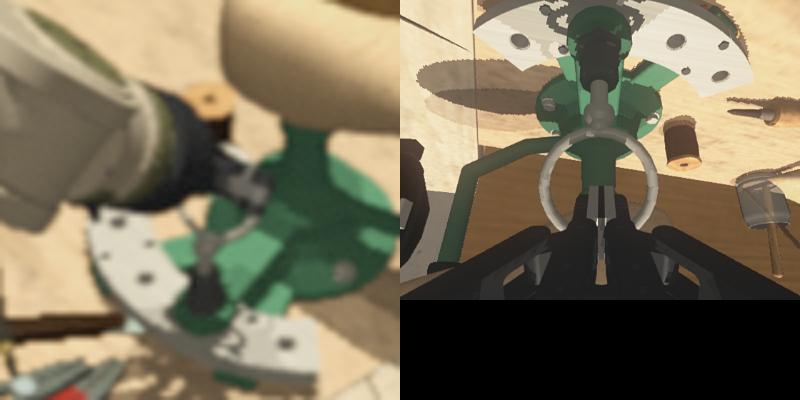

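The pin is lifted about 16 mm (8.5 N on the spring), and its rod is visible in the wrist view. Next I'll compute the swing arc.

```bash
python3 - <<'E'
from h import *
p=status.get_state()['tcp_pos'][:2]
for f in (.02,.05,.1,.15,.2,.25,.3,.35,.39,.42,.436):
    c,s=np.cos(f),np.sin(f);q=P+np.array([[c,s],[-s,c]])@(p-P);print(f,((q-p)/.025).round(2))
E
```

```text
0.02 [-0.03  0.08]
0.05 [-0.06  0.2 ]
0.1 [-0.12  0.39]
0.15 [-0.16  0.59]
0.2 [-0.2  0.8]
0.25 [-0.22  1.  ]
0.3 [-0.24  1.21]
0.35 [-0.24  1.41]
0.39 [-0.24  1.58]
0.42 [-0.23  1.7 ]
0.436 [-0.23  1.77]
```

Emit:
apply_moves(moves=[-0.03,0.08,0,0,0,-0.02,-0.06,0.2,0,0,0,-0.05,-0.09,0.3,0,0,0,-0.075,-0.12,0.39,0,0,0,-0.1,-0.14,0.49,0,0,0,-0.125,-0.16,0.59,0,0,0,-0.15,-0.18,0.7,0,0,0,-0.175,-0.2,0.8,0,0,0,-0.2,-0.21,0.9,0,0,0,-0.225,-0.22,1.0,0,0,0,-0.25,-0.23,1.1,0,0,0,-0.275,-0.24,1.21,0,0,0,-0.3,-0.24,1.31,0,0,0,-0.325,-0.24,1.41,0,0,0,-0.35,-0.24,1.5,0,0,0,-0.37,-0.24,1.58,0,0,0,-0.39,-0.24,1.64,0,0,0,-0.405,-0.23,1.7,0,0,0,-0.42,-0.23,1.77,0,0,0,-0.436,-0.23,1.77,0,0,0,-0.436])

```text
clock: 7.33
tcp_pos: [0.5724, 0.1904, 0.1391]
orientation: [0.382, 0.031, 0.924, -0.013]
wrist_force: [-5.9, -0.3, -8.2]
finger_gap: 0.0004
grip_force: 5.0
```

```bash
python3 - <<'E'
from h import *
s=show(0,0)
p=s['tcp_pos'][:2]-P;print('swing of tcp',np.arctan2(-.0348,-.0968)-np.arctan2(p[1],p[0]),np.hypot(*p))
a=cam('top');w=cam('wrist')
x=cv2.resize(a['image'][110:260,230:380],(400,400),interpolation=cv2.INTER_CUBIC)
o=np.zeros((400,800,3),np.uint8);o[:,:400]=x;o[:300,400:]=cv2.resize(w['image'],(400,300));cv2.imwrite('pics/c4.png',o)
TH=TH0-.436;print('ring pred',proj(w,ringc(TH,.016))/1.4)
E
```

```text
q [ 0.317  0.065 -0.887 -0.128 -0.268  0.277] tcp [0.5724 0.1904 0.1391] tilt 45.1 az -3.9 yz -0.001 F [-5.9 -0.3 -8.2] 7.3333
swing of tcp -5.83646759270284 0.10257316445497322
ring pred [192.77698302 183.81890279]
```

View pics/c4.png

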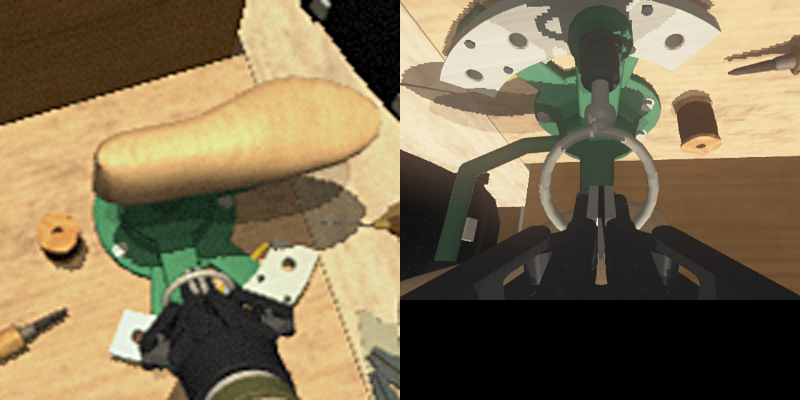

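The arm has swung to about 0.44 rad. The ring sits in the fingers exactly as before, at 540–658 in the composite. I'll nudge 1 mm right and lower.

Emit:
apply_moves(moves=[0,-0.03,0,0,0,0,0,-0.03,-0.1,0,0,0,0,-0.03,-0.2,0,0,0,0,-0.03,-0.3,0,0,0,0,-0.03,-0.4,0,0,0,0,-0.03,-0.4,0,0,0])

```text
clock: 7.93
tcp_pos: [0.5723, 0.1892, 0.1291]
orientation: [0.382, 0.03, 0.924, -0.013]
wrist_force: [-5.2, -0.2, -7.6]
finger_gap: 0.0001
grip_force: 5.0
```

Emit:
apply_moves(moves=[0,0,-0.1,0,0,0,0,0,-0.2,0,0,0,0,0,-0.3,0,0,0,0,0,-0.4,0,0,0,0,0,-0.5,0,0,0,0,0,-0.6,0,0,0,0,0,-0.6,0,0,0])

```text
clock: 8.52
tcp_pos: [0.5761, 0.1897, 0.1182]
orientation: [0.386, 0.032, 0.922, -0.012]
wrist_force: [-0.3, -0.8, 0.3]
finger_gap: 0.0003
grip_force: 0.8
```

```bash
python3 - <<'E'
from h import *
s=show(0,0);w=cam('wrist');TH=TH0-.436
for L in(0,.011):print(L,'ring pred',proj(w,ringc(TH,L))/1.4)
o=np.zeros((300,800,3),np.uint8);o[:,400:]=cv2.resize(w['image'],(400,300));o[:,:400]=cv2.resize(cam('scene')['image'][190:290,240:340],(400,400),interpolation=cv2.INTER_CUBIC)[:300];cv2.imwrite('pics/c5.png',o)
E
```

```text
q [ 0.313  0.114 -0.918 -0.217 -0.267  0.275] tcp [0.5761 0.1897 0.1182] tilt 44.6 az -3.8 yz 0.002 F [-0.3 -0.8  0.3] 8.5167
0 ring pred [193.15512308 190.58644217]
0.011 ring pred [192.90757604 211.76144776]
```

View pics/c5.png

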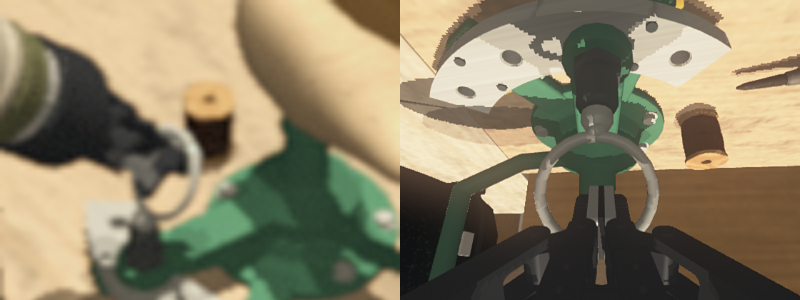

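The pin has dropped home. The ball sits back on the sleeve, the ring centre at (598,190) matches the zero-lift prediction, and the force is zero. I'll centre in the ring and then withdraw along the finger axis.

Emit:
apply_moves(moves=[-0.03,-0.01,-0.15,0,0,0,-0.06,-0.03,-0.3,0,0,0,-0.1,-0.05,-0.45,0,0,0,-0.1,-0.05,-0.55,0,0,0,-0.1,-0.05,-0.55,0,0,0])

```text
clock: 9.03
tcp_pos: [0.5703, 0.1873, 0.1004]
orientation: [0.382, 0.031, 0.923, -0.014]
wrist_force: [-0.3, 0.4, -0.2]
finger_gap: -0.0001
grip_force: 0.0
```

Emit:
apply_moves(moves=[-0.25,0.02,0.25,0,0,0,-0.5,0.03,0.5,0,0,0,-0.75,0.05,0.75,0,0,0,-1.0,0.07,1.0,0,0,0,-1.3,0.09,1.3,0,0,0,-1.6,0.11,1.6,0,0,0,-2.0,0.14,2.0,0,0,0,-2.5,0.17,2.5,0,0,0,-2.5,0.17,3.5,0,0,0,-2.5,0.17,4.5,0,0,0,-2.5,0.17,4.5,0,0,0,-2.5,0.17,4.5,0,0,0])

```text
clock: 10.03
tcp_pos: [0.5092, 0.1925, 0.2178]
orientation: [0.386, 0.031, 0.922, -0.012]
wrist_force: [0.1, -0.4, -0.3]
finger_gap: -0.0
grip_force: 0.0
```

```bash
python3 - <<'E'
from h import *
s=show(0,0);a=cam('scene');b=cam('top');TH=TH0-.436
print(proj(a,ringc(TH)),proj(b,ringc(TH)))
f=lambda x:cv2.resize(x,(400,400),interpolation=cv2.INTER_CUBIC)
cv2.imwrite('pics/c6.png',np.hstack([f(a['image'][170:310,230:370]),f(b['image'][110:260,230:380])]))
E
```

```text
q [ 0.379 -0.174 -0.863  0.141 -0.311  0.325] tcp [0.5092 0.1925 0.2178] tilt 44.6 az -3.8 yz 0.002 F [ 0.1 -0.4 -0.3] 10.0333
[280.83495659 233.46464532] [304.91520464 222.73335143]
```

View pics/c6.png

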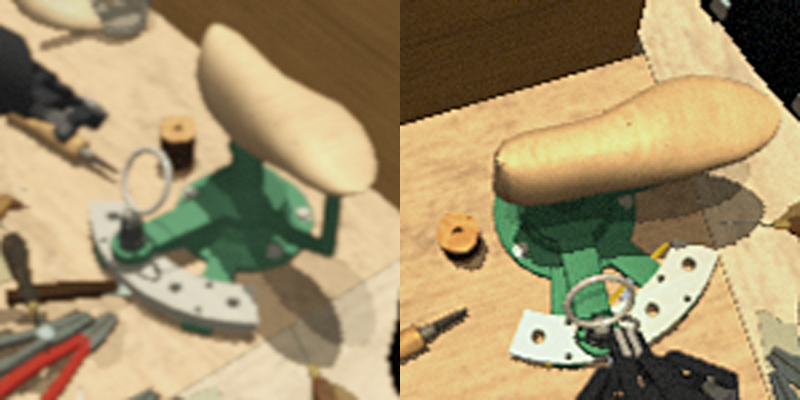

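The ring centre is at scene (281.5,233) against a predicted home position of (280.8,233.5). The pin is home in the 3rd hole, with two free holes on its right and one on its left. The gripper is clear, and the spool, tin and iron are where they were.

```bash
python3 -c "
from h import *
print(job.hand_in())"
```

```text
the job is handed in; nothing more can be done
None
```

The last has been swung one hole clockwise with the pin fully home in the 3rd hole, the gripper is clear of the jack, and the job was handed in at about 10 s on the robot's clock.

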